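Pin back the sprung tensioner arm of a belt-drive trainer

TASK

A new belt is to go on the blue belt-drive trainer, so its tensioner must be locked back first. Take the yellow-handled locking pin from the wooden rack, swing the red-ended tensioner arm back against its spring (counter-clockwise seen from above) until it has passed the brass-ringed hole, and drop the pin fully into that hole so that it keeps the arm back when you let go. Leave the blue drift standing in the rack.

Things in the scene. Friction and masses are not known exactly. Their poses are not given: they have to be found in the camera images.
- pin_grip (a point): Centre of the locking pin's yellow handle. The pin stands upright in one of two holes (70 mm apart, 30 mm deep) of a wooden rack 40 mm tall. Handle round, 24 mm across, 45 mm tall; below it a round steel shank 16 mm across, the last 8 mm tapering to 8 mm. Pin 107 mm long: this point is 22 mm below its top, 85 mm above its tip. z up along the pin. 120 g.
- lock_hole (a point): Centre of the lock hole's mouth (brass ring), in the top of the trainer's blue slab (290 x 280, 45 mm tall). Hole 20 mm across, 3 mm chamfer, 30 mm deep, closed below: fully in, the pin's handle centre is 55 mm above this point. Slab axes: z up; arm pivot at x +129, y +16 mm; slack arm to +y of the hole. Near it only the arm (28 mm) and its wheel (34 mm) rise above the slab; elsewhere up to 55 mm.
- red_tab (a point): On the tensioner arm's centre line in its red tab, 130 mm from the vertical pivot, 21 mm above the slab. Flat bar 18 mm wide, 14 to 28 mm up, ending 30 mm further out; x outward, z up. Slack: 66 mm to +y of the hole. Push its +y side with the pin shank (tip about 5 mm above the slab) to -y: 1.5 N, rising to 3 N. Locked it rests on the pin, 17 mm to -y of the hole; it springs back if let go.
- drift: Bystander: a short drift with a fat blue handle (30 mm across, 45 mm tall) and a dark steel top, standing in the other hole of the rack; 87 mm long, origin at its tip. Which hole holds which varies.
Things that resemble listed ones, but are neither listed nor needed, are in the scene too. What is shaped like the part that bears pin_grip but pink or turquoise is not meant.

How it is judged:
By the outcome, as a careful person would: the job done as asked, in the order asked, and still so for the second after the job is handed in, with the robot touching nothing.
It also fails if it takes over 45 s, if anything falls off the work surface, if the arm or the gripper's body presses on something with over 40 N, if the wrist force passes 120 N, or if a joint passes its speed limit or range.

ROBOT

A 6-joint arm with a two-finger parallel gripper is mounted at the origin on the work surface. World frame = base frame: x ahead of the robot, y to its left, z up, the work surface at z = 0. Lengths are in mm, angles in rad, forces in N, time in s.
With the tool pointing down it reaches from about 350 to 775 mm from the base axis. Payload 7.3 kg.
Tool frame: the origin (TCP) lies between the finger pads; the fingertips stand 14 mm ahead of it and the grasp point (between the pads) lies 5 mm behind it; y points along the fingers, z is the direction in which the jaws open and shut, and the axes are right-handed (so a half turn about y gives the same grasp; the last joint's range is limited). The gripper opens to 92 mm and grips with 3 to 60 N. Pads are 19 mm wide; open, the fingers measure 130 mm over their backs; the gripper's body (75 mm by 190 mm) begins 47 mm behind the grasp point.
Start: joints at [-1.454, 0.342, 1.524, -0, 1.275, -0.146], TCP at [136.409, -506.987, 240.741] pointing down, gripper open.
Joint ranges: [-2.53, 2.53], [-0.77, 2.02], [0.04, 2.7], [-1, 4.14], [0.28, 2.66], [-3.11, 3.11]. Speed limits (rad/s): [2.57, 2.57, 3.14, 3.14, 3.14, 3.14].

INTERFACE

Orientations are given as [roll, pitch, yaw] about the fixed x, y, z axes, in that order (R = Rz(yaw) Ry(pitch) Rx(roll)).
In Python, from plant import bot, vision, order gives the robot as it stands.
- The arm moves only by the tool apply_moves, never from a script. Its argument "rows" is a list of rows, each a list of 3 entries, a list of its own where there are three numbers: the shift along the tool's x, y, z in cm, then the turn about the tool's y in rad, then the finger opening in cm, from 0 to 9.18. A call has 1 to 5 rows; each row is the pose to reach, as a shift and turn from the pose measured when the call began, along the tool's axes at that moment; what a row does not reach only later rows make up. A row lasts 1/8 s, in which the tool goes at most 62.5 mm and 10.7 degrees, less where a joint would pass 70% of its speed; a pose out of reach is approached as far as the arm can. A call with a gripper value outside its range is refused whole. The fingers move at their own pace and stop on an object; the grip force is fixed at half the most. Time passes only in rows, so rows that repeat a pose let the fingers close. It gives the time, the measured TCP pose, the force and the opening at its end, in the units of the state.
- bot.get_obs(): the state, without advancing time (a new reading comes with each control period).
- vision.capture(name): name is "scene" or "side" or "wrist"; returns the picture (480x640x3 uint8, red, green, blue); there is no depth.
- vision.camera_info(name): a dict with "mtx" (3x3 intrinsics, pixels), "rvec" (rotation vector, rad) and "tvec" (3), from world to camera coordinates, as OpenCV has them. Camera axes: x right, y down, z forward; pixel columns grow to the right and rows downward; lengths in mm; the calibration is good to about 2 mm. The wrist camera is an equidistant fisheye: a pixel r from the principal point sees the ray r / f radians off the axis. A picture is of the moment at which its call begins: read the wrist's pose just before it. camera_info takes no time and is no camera call; for the wrist camera it gives the pose at the moment of the call.
- order.close_job(): hands the job in, once; it reports no verdict.
The state is a dict: "time": time; "joint_positions": joint angles; "dq": joint speeds; "tau": joint torques, N m; "tool_pos": TCP position; "tcp_rot": TCP orientation; "contact_force": force on the tool from outside, world axes, zero at the start; "moment": the same for the moment, N m; "grip_width": finger opening in mm.
Only numpy, scipy, OpenCV 4.12 (cv2) and the standard library are available. Lean on these libraries where they do the work, as an engineer would, in place of code of your own. Each camera call takes 0.05 s, during which the arm holds its last target.

## Working session

There is one attempt and no reset: what is moved stays moved. The work goes in short steps, Python scripts to look and compute and a tool call to move; the robot and the scene stay as the last step left them, time stands still between calls to the robot, and variables do not carry over. Pictures are saved under pics/ and viewed, and the job is handed in when it is done.

Besides the shell and the picture viewer there is one more tool, called after "Request:" as a command line: name --argument value ..., lists and objects as JSON in quotes. apply_moves: Moves the arm, as the interface text tells. Its arguments: {"type":"object","properties":{"rows":{"type":"array","items":{"type":"array"}}},"required":["rows"]}

```bash
ls; mkdir -p pics
python3 - <<'E'
from plant import bot, vision, order
import cv2
print(bot.get_obs())
for n in ["scene","side","wrist"]:
    im=vision.capture(n); cv2.imwrite(f"pics/{n}0.png",im[:,:,::-1]); print(n,vision.camera_info(n))
E
```

```text
pics
{'time': 0.0, 'joint_positions': array([-1.45401112e+00,  3.42698027e-01,  1.52502995e+00, -4.19754452e-05,
        1.27538561e+00, -1.46027298e-01]), 'dq': array([ 0.00128337,  0.00062013, -0.00048819,  0.0024697 ,  0.00102545,
       -0.0008475 ]), 'tau': array([ 5.59446198e-04, -4.31247389e+01, -2.44220996e+01,  7.17154378e-02,
        5.60637563e-02, -1.50032861e-04]), 'tool_pos': array([ 136.34346243, -506.5824618 ,  240.0532476 ]), 'tcp_rot': array([-1.57230692e+00,  1.81598166e-04, -2.87876803e+00]), 'contact_force': array([-0.77834634,  0.4144751 ,  0.41634745]), 'moment': array([0.03637908, 0.00444913, 0.05387964]), 'grip_width': 91.37279158611652}
scene {'mtx': array([[517.62084984,   0.        , 323.06906176],
       [  0.        , 517.62084984, 247.46959595],
       [  0.        ,   0.        ,   1.        ]]), 'rvec': array([ 1.7406326 ,  1.45644328, -0.80220177]), 'tvec': array([  -8.48496553, -199.84061553, 1451.30204421])}
side {'mtx': array([[623.48647734,   0.        , 316.20033197],
       [  0.        , 623.48647734, 238.29970603],
       [  0.        ,   0.        ,   1.        ]]), 'rvec': array([ 0.50969687, -2.79395276,  1.05149083]), 'tvec': array([441.28484563, 258.0471089 , 800.80790136])}
wrist {'mtx': array([[371.64829954,   0.        , 319.72705972],
       [  0.        , 371.64829954, 244.95460667],
       [  0.        ,   0.        ,   1.        ]]), 'rvec': array([-2.32658346,  1.784453  ,  0.22716163]), 'tvec': array([-524.24022254,  -29.75607821,  389.25291557])}
```

View pics/scene0.png

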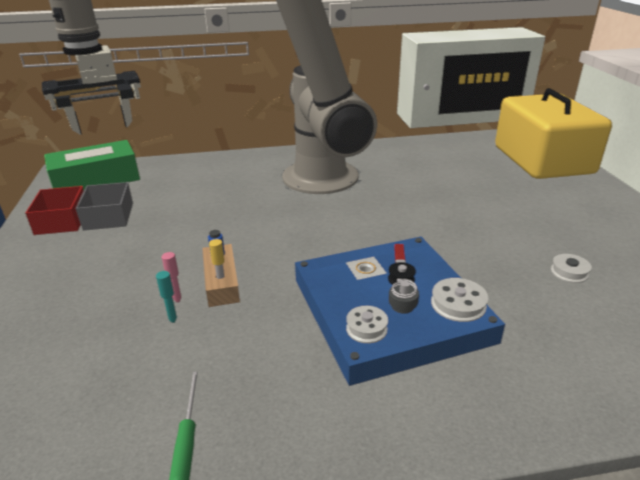

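View pics/side0.png

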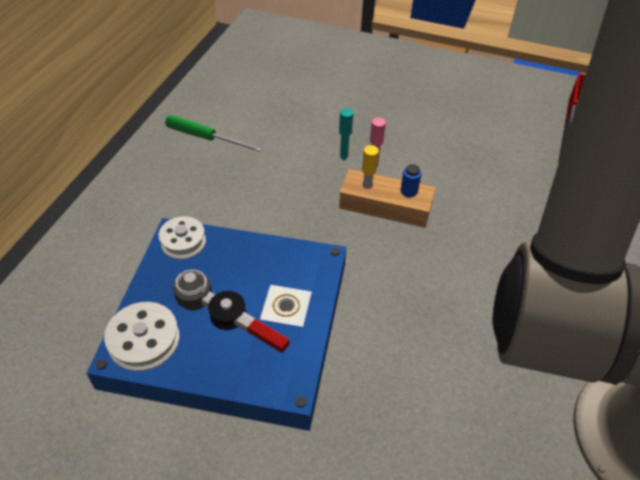

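View pics/wrist0.png

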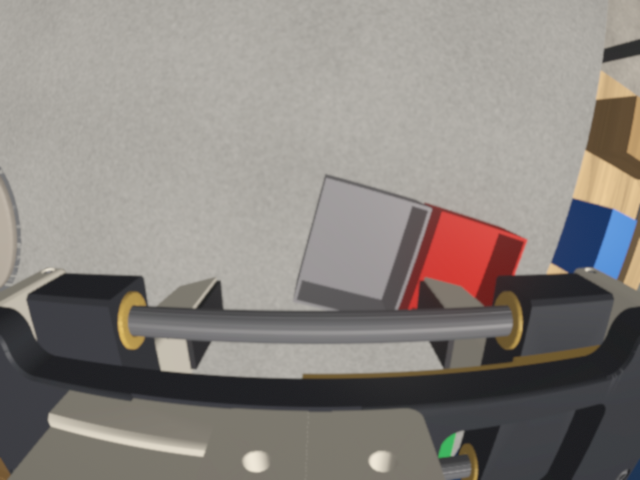

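The yellow handle could be confused with several things:
- Yellow pin: scene (217,250), side (371,160).
- Pink lookalike: scene (171,265), side (378,130).
- Turquoise lookalike: scene (166,290), side (346,125).
- Blue drift: scene (215,238), side (411,180).
- Green screwdriver: scene (182,450).

I choose the yellow one standing in the rack, and will check it in enlarged crops.

Run:
```python
import cv2,numpy as np
s=cv2.imread("pics/scene0.png"); d=cv2.imread("pics/side0.png")
def crop(im,x,y,w,h,k): return cv2.resize(im[y:y+h,x:x+w],None,fx=k,fy=k,interpolation=cv2.INTER_CUBIC)
cv2.imwrite("pics/c1.png",np.hstack([crop(s,195,220,60,90,6),crop(d,335,135,70,90,6)][:2]))
cv2.imwrite("pics/c2.png",crop(s,335,235,100,80,8))
cv2.imwrite("pics/c3.png",crop(d,160,230,200,140,4))
```

```text
(no output)
```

View pics/c1.png

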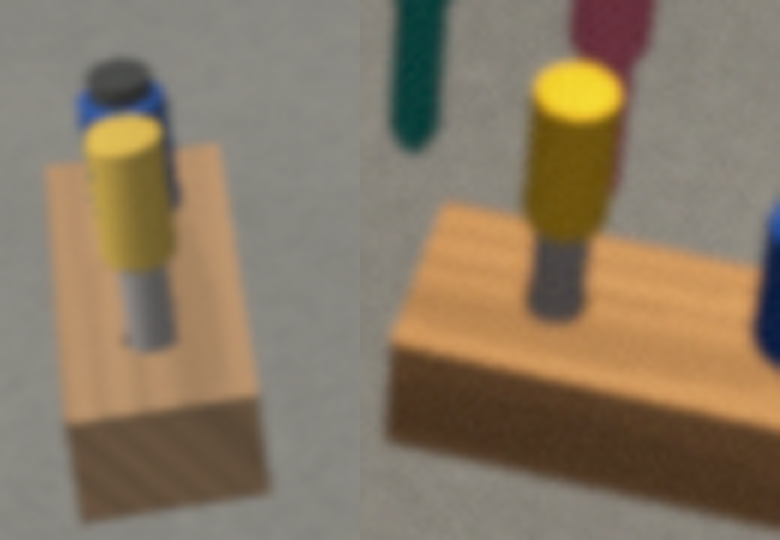

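View pics/c2.png

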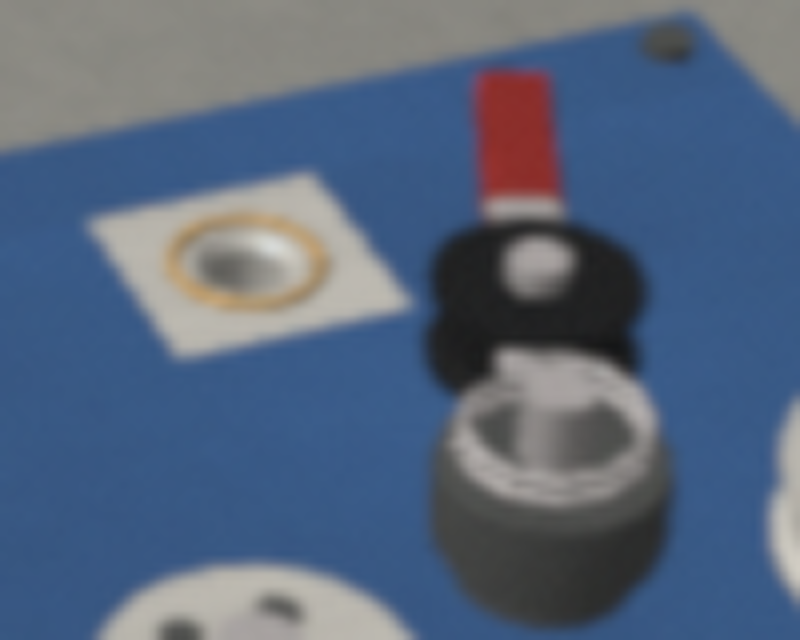

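View pics/c3.png

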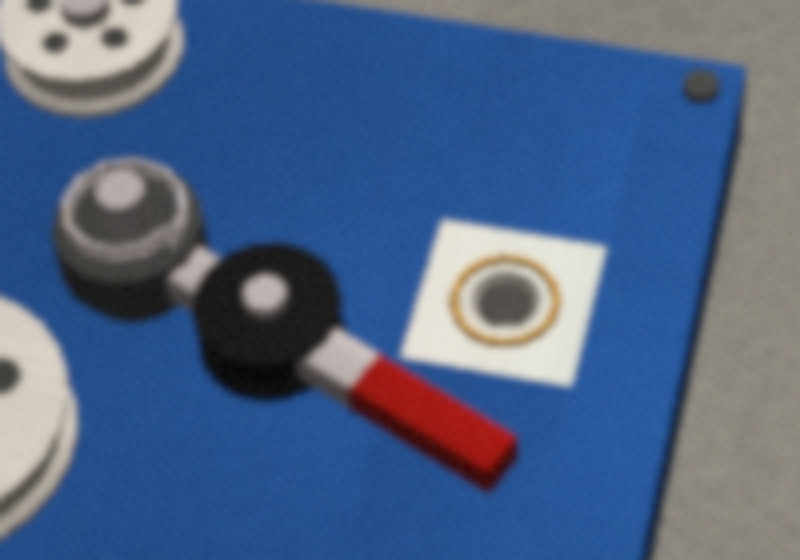

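```bash
cat > h.py <<'E'
import numpy as np,cv2,json,os
from plant import bot,vision,order
def cam(n):
    c=vision.camera_info(n); R=cv2.Rodrigues(c['rvec'])[0]; return c['mtx'],R,np.asarray(c['tvec']).ravel()
def ray(n,p,c=None):
    K,R,t=c or cam(n)
    d=np.linalg.inv(K)@[p[0],p[1],1.]
    if n=="wrist":
        x=np.array([(p[0]-K[0,2])/K[0,0],(p[1]-K[1,2])/K[1,1]]); r=np.hypot(*x)
        d=np.r_[x/r*np.sin(r),np.cos(r)] if r>1e-9 else np.array([0,0,1.])
    d=R.T@d; return -R.T@t,d/np.linalg.norm(d)
def onz(n,p,z,c=None):
    o,d=ray(n,p,c); return o+d*(z-o[2])/d[2]
def tri(a,b):
    A=np.zeros((3,3));B=np.zeros(3);rs=[]
    for n,p in (a,b):
        o,d=ray(n,p);M=np.eye(3)-np.outer(d,d);A+=M;B+=M@o;rs.append((M,o))
    X=np.linalg.solve(A,B);return X,[np.linalg.norm(M@(X-o)) for M,o in rs]
def proj(n,X,c=None):
    K,R,t=c or cam(n); q=R@np.asarray(X,float)+t
    if n=="wrist":
        th=np.arctan2(np.hypot(q[0],q[1]),q[2]);u=q[:2]/np.hypot(q[0],q[1])*th
        return np.array([K[0,0]*u[0]+K[0,2],K[1,1]*u[1]+K[1,2]])
    return (K@q)[:2]/q[2]
E
python3 - <<'E'
from h import *
np.set_printoptions(precision=1,suppress=True)
print("pin top",tri(("scene",(215.5,242.2)),("side",(371,149.8))), onz("scene",(215.5,242.2),117),onz("side",(371,149.8),117))
print("pin base", onz("scene",(220,276.8),40),onz("side",(367.4,186.5),40))
print("hole",tri(("scene",(365.8,267.5)),("side",(286.1,305.1))), onz("scene",(365.8,267.5),45),onz("side",(286.1,305.1),45))
for p in [(305,264),(419,240),(353.5,356),(493,320)]: print("bolt sc",onz("scene",p,46))
for p in [(334.5,251.5),(300.5,401.5),(100.5,364)]: print("bolt sd",onz("side",p,46))
print("arm pivot(nut side, high)",tri(("scene",(335+548/8,235+370/8)),("side",(160+120/4,230+188/4))))
print("red outer end top c",onz("side",(160+508/4-2,230+448/4),73),onz("scene",(335+512/8,235+75/8),73))
print("drift top",tri(("scene",(214.5,233.5)),("side",(412,170))))
E
```

```text
pin top (array([ 481.1, -272.9,  116.5]), [np.float64(0.3484800131787824), np.float64(0.34848001317896343)]) [ 481.4 -273.1  117. ] [ 481.  -271.9  117. ]
pin base [ 484.1 -274.4   40. ] [ 479.9 -268.3   40. ]
hole (array([514.1,   5.7,  44.9]), [np.float64(0.5314730027002444), np.float64(0.5314730027002879)]) [513.7   5.4  45. ] [514.3   6.4  45. ]
bolt sc [ 481.2 -109.    46. ]
bolt sc [439.8 137.3  46. ]
bolt sc [741.7 -69.7  46. ]
bolt sc [702.9 178.6  46. ]
bolt sd [ 482.9 -109.9   46. ]
bolt sd [441.8 136.   46. ]
bolt sd [704.1 179.1  46. ]
arm pivot(nut side, high) (array([637.1,  41.2,  97. ]), [np.float64(2.0286177477519725), np.float64(2.028617747752013)])
red outer end top c [485.7  78.3  73. ] [487.8  77.8  73. ]
drift top (array([ 411.8, -277.5,   93.2]), [np.float64(1.0955586391157204), np.float64(1.095558639115692)])
```

```bash
cat >> h.py <<'E'
from scipy.spatial.transform import Rotation as Ro
HOLE=np.array([514.1,5.8,45.]);YAW=0.159
def slab(x,y,z): c,s=np.cos(YAW),np.sin(YAW); return HOLE+[c*x-s*y,s*x+c*y,z]
def go(X,yaw=-np.pi+0.159):
    o=bot.get_obs();R=Ro.from_euler('xyz',o['tcp_rot']).as_matrix()
    d=R.T@(np.asarray(X)-o['tool_pos'])/10
    Rt=Ro.from_euler('xyz',[-np.pi/2,0,yaw]).as_matrix(); rv=Ro.from_matrix(R.T@Rt).as_rotvec()
    print("shift cm",np.round(d,2),"rot",np.round(rv,3),"t",round(o['time'],2),"F",np.round(o['contact_force'],1),'w',round(o['grip_width'],1),'tcp',np.round(o['tool_pos'],1),np.round(o['tcp_rot'],3))
E
python3 - <<'E'
from h import *
go([481,-272,165])
np.set_printoptions(precision=1,suppress=True)
print("pink",tri(("scene",(170,257)),("side",(378.5,123))),"turq",tri(("scene",(165,276)),("side",(346.5,113))))
E
```

```text
shift cm [-39.37   7.54 -13.7 ] rot [ 0.001  0.104 -0.   ] t 0.15 F [-0.4 -0.1  0.4] w 91.5 tcp [ 136.4 -506.7  240.2] [-1.572  0.    -2.879]
pink (array([ 493.2, -356.9,  103.3]), [np.float64(0.6477333995505011), np.float64(0.6477333995503078)]) turq (array([ 552. , -361.2,  104.1]), [np.float64(1.1539666771924493), np.float64(1.1539666771924593)])
```

Request:
apply_moves --rows '[[[-8,0.5,-2.7],0.05,6],[[-16,1,-5.4],0.1,6],[[-24,2,-8.2],0.1,6],[[-32,3,-11],0.1,6],[[-37,3.5,-13],0.1,6]]'

```text
time: 0.78
tool_pos: [395.1, -330.4, 213.5]
tcp_rot: [-1.572, 0.0, -2.979]
contact_force: [0.9, -1.5, -0.2]
grip_width: 60.0
```

```bash
python3 -c "
from h import *
go([481,-272,165])"
```

```text
shift cm [-9.42  4.85 -4.37] rot [0.001 0.004 0.   ] t 0.78 F [ 0.9 -1.5 -0.2] w 60.0 tcp [ 395.1 -330.4  213.5] [-1.572  0.    -2.979]
```

Request:
apply_moves --rows '[[[-5,2,-2.4],0,5.5],[[-9.4,3.5,-4.4],0,5.5],[[-9.4,4.5,-4.4],0,5.5],[[-9.4,4.5,-4.4],0,5.5],[[-9.4,4.5,-4.4],0,5.5]]'

```text
time: 1.4
tool_pos: [480.0, -272.8, 169.0]
tcp_rot: [-1.571, 0.0, -2.981]
contact_force: [0.8, 0.4, -0.3]
grip_width: 55.1
```

Run:
```python
from h import *
go([481,-272,95])
c=cam("wrist"); im=vision.capture("wrist")[:,:,::-1].copy()
for X in ([481,-272,117],): print(proj("wrist",X,c))
cv2.imwrite("pics/w1.png",im)
cv2.imwrite("pics/sd1.png",vision.capture("side")[60:260,260:500,::-1].repeat(3,0).repeat(3,1))
```

```text
shift cm [-0.11  7.4  -0.06] rot [ 0.001  0.002 -0.   ] t 1.4 F [ 0.8  0.4 -0.3] w 55.1 tcp [ 480.  -272.8  169. ] [-1.571  0.    -2.981]
[319.65696011 273.53926915]
```

View pics/w1.png

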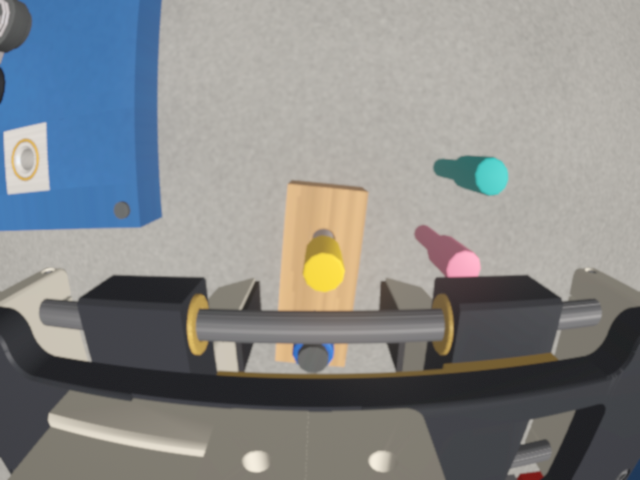

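View pics/sd1.png

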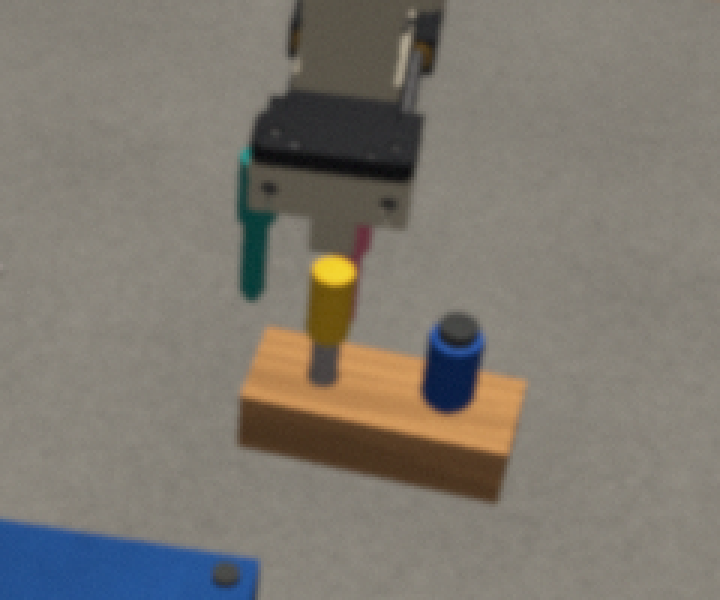

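The yellow pin stands upright in the rack between the open fingers, at wrist (324,272) against a predicted (320,273.5). That puts it about 2 mm toward -y. The drift is behind it at (314,357), and the pink pin at (463,263) is clear of the fingers. Next I descend and grip.

Request:
apply_moves --rows '[[[-0.1,3,0.1],0,5.5],[[-0.1,5.5,0.1],0,5.5],[[-0.1,7.4,0.1],0,5.5],[[-0.1,7.4,0.1],0,5.5],[[-0.1,7.4,0.1],0,5.5]]'

```text
time: 2.12
tool_pos: [481.6, -274.4, 96.3]
tcp_rot: [-1.57, 0.002, -2.982]
contact_force: [-0.3, -0.4, -0.5]
grip_width: 55.2
```

Request:
apply_moves --rows '[[[0,0,0],0,1.5],[[0,0,0],0,1.5],[[0,0,0],0,1.5],[[0,0,0],0,1.5],[[0,0,0],0,1.5]]'

```text
time: 2.75
tool_pos: [481.7, -274.4, 96.5]
tcp_rot: [-1.569, 0.002, -2.982]
contact_force: [-0.8, 0.3, 1.3]
grip_width: 23.4
```

Run:
```python
from h import *
go([481,-272,95])
print(bot.get_obs()['moment'])
cv2.imwrite("pics/sd2.png",vision.capture("side")[60:260,260:500,::-1].repeat(3,0).repeat(3,1))
```

```text
shift cm [ 0.03  0.15 -0.25] rot [-0.001  0.001 -0.002] t 2.75 F [-0.8  0.3  1.3] w 23.4 tcp [ 481.7 -274.4   96.5] [-1.569e+00  2.000e-03 -2.982e+00]
[0.02748721 0.04735154 0.01198982]
```

View pics/sd2.png

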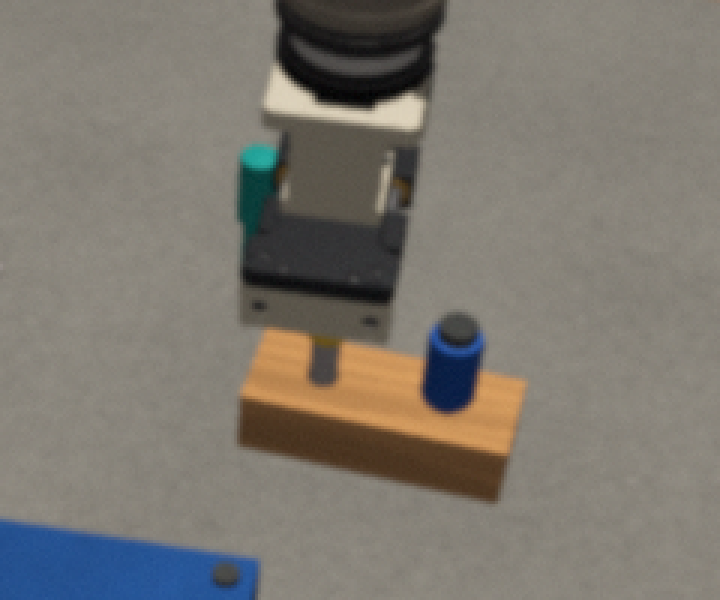

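The side view shows the jaws closed on the yellow handle, with the pin still upright and the drift untouched at crop (460,360). The 23.4 mm opening matches the 24 mm handle. Next I lift straight up.

Request:
apply_moves --rows '[[[0,-2,0],0,1.5],[[0,-5,0],0,1.5],[[0,-8,0],0,1.5],[[0,-11,0],0,1.5],[[0,-11,0],0,1.5]]'

```text
time: 3.42
tool_pos: [482.3, -274.9, 208.3]
tcp_rot: [-1.566, 0.005, -2.981]
contact_force: [1.0, -1.2, -1.2]
grip_width: 23.0
```

Run:
```python
from h import *
print(slab(24,94,155))
go(slab(26,98,155))
cv2.imwrite("pics/sd3.png",vision.capture("side")[20:260,260:500,::-1].repeat(2,0).repeat(2,1))
```

```text
[522.91416201 102.41423574 200.        ]
shift cm [-10.22   0.72 -37.01] rot [-0.004  0.001 -0.005] t 3.42 F [ 1.  -1.2 -1.2] w 23.0 tcp [ 482.3 -274.9  208.3] [-1.566  0.005 -2.981]
```

View pics/sd3.png

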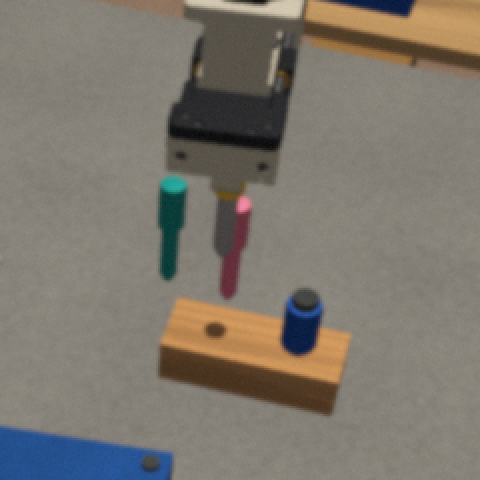

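The pin is out of the rack and hangs vertically, and the drift is still standing. Next I carry it over to the +y side of the tensioner arm.

Request:
apply_moves --rows '[[[-1.5,0,-5],0,1.5],[[-3,0,-11],0,1.5],[[-4.5,0,-17],0,1.5],[[-6,0,-23],0,1.5],[[-8,0,-29],0,1.5]]'

```text
time: 4.1
tool_pos: [513.1, 25.9, 204.5]
tcp_rot: [-1.569, -0.0, -2.982]
contact_force: [0.9, -0.6, -1.1]
grip_width: 23.5
```

Run:
```python
from h import *
go(slab(26,98,155))
```

```text
shift cm [-2.39  0.44 -7.8 ] rot [-0.001  0.001  0.   ] t 4.1 F [ 0.9 -0.6 -1.1] w 23.5 tcp [513.1  25.9 204.5] [-1.569 -0.    -2.982]
```

Request:
apply_moves --rows '[[[-1.2,0,-4],0,1.5],[[-2.4,0.4,-7.8],0,1.5],[[-2.4,0.4,-7.8],0,1.5],[[-2.4,0.4,-7.8],0,1.5]]'

```text
time: 4.6
tool_pos: [523.7, 106.3, 199.0]
tcp_rot: [-1.569, -0.003, -2.981]
contact_force: [-1.0, -0.9, -0.5]
grip_width: 23.4
```

Run:
```python
from h import *
t=bot.get_obs()['tool_pos']
go(slab(26,98,92))
c=cam("wrist"); im=vision.capture("wrist")[:,:,::-1].copy()
print("hole pred",proj("wrist",HOLE,c),"tip",proj("wrist",t-[0,0,86.5],c))
cv2.imwrite("pics/w4.png",im)
im=vision.capture("side"); print("tip side",proj("side",t-[0,0,86.5]))
cv2.imwrite("pics/sd4.png",im[180:420,120:400,::-1].repeat(2,0).repeat(2,1))
im=vision.capture("scene"); print("tip scene",proj("scene",t-[0,0,86.5]))
cv2.imwrite("pics/sc4.png",im[150:350,300:520,::-1].repeat(3,0).repeat(3,1))
```

```text
shift cm [-0.08  6.2  -0.04] rot [-0.002  0.001  0.003] t 4.6 F [-1.  -0.9 -0.5] w 23.4 tcp [523.7 106.3 199. ] [-1.569 -0.003 -2.981]
hole pred [432.57887199 262.91383421] tip [320.32668326 257.5396017 ]
tip side [246.85171001 333.75639192]
tip scene [420.59411408 235.32299542]
```

View pics/w4.png

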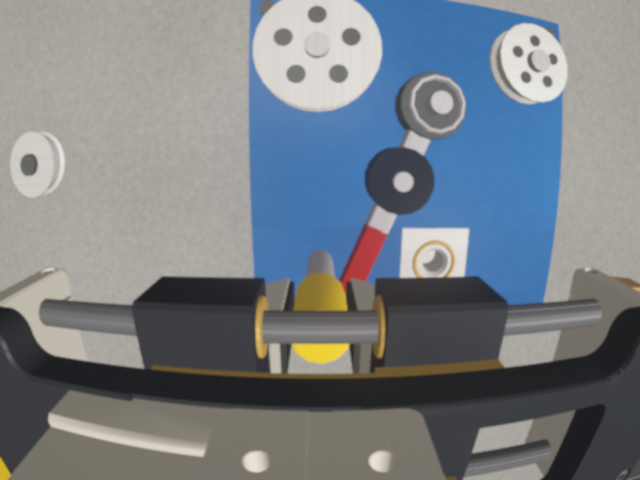

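View pics/sd4.png

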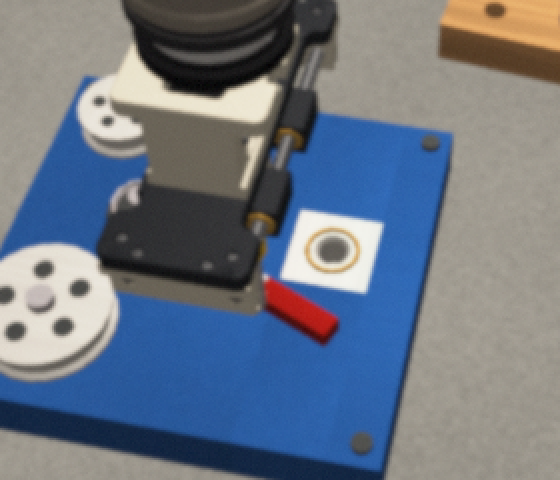

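View pics/sc4.png

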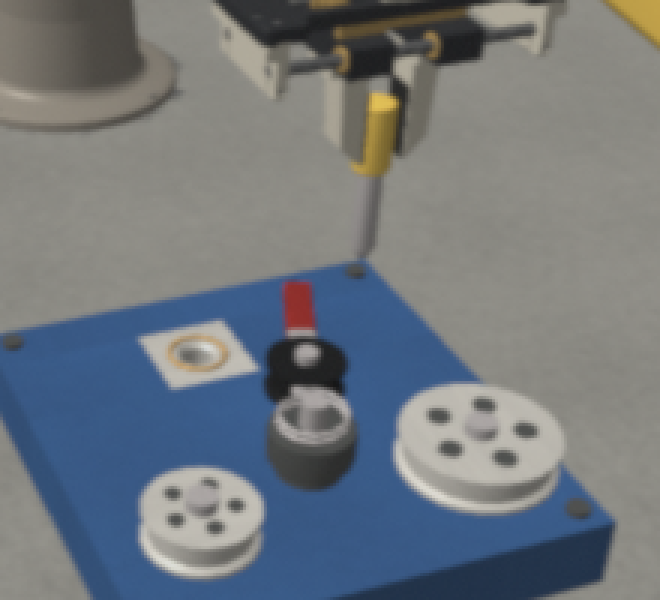

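The predicted tip matches the scene view, (420.6,235) against (422,235). The predicted hole matches the wrist view, (433,263) against (434,261). The pin is clear on the +y side of the red tab, so I lower it beside the arm.

Request:
apply_moves --rows '[[[0,2.5,0],0,1.5],[[0,5,0],0,1.5],[[0,6.2,0],0,1.5],[[0,6.2,0],0,1.5],[[0,6.2,0],0,1.5]]'

```text
time: 5.38
tool_pos: [524.8, 105.3, 138.9]
tcp_rot: [-1.569, 0.001, -2.984]
contact_force: [-0.5, 0.3, -1.0]
grip_width: 23.3
```

Run:
```python
from h import *
for p in [(26,98),(18,85),(11,70),(5,55),(1,40)]: go(slab(*p,92))
```

```text
shift cm [ 0.04  0.19 -0.14] rot [-0.002 -0.001 -0.001] t 5.38 F [-0.5  0.3 -1. ] w 23.3 tcp [524.8 105.3 138.9] [-1.569e+00  1.000e-03 -2.984e+00]
shift cm [0.84 0.19 1.16] rot [-0.002 -0.001 -0.001] t 5.38 F [-0.5  0.3 -1. ] w 23.3 tcp [524.8 105.3 138.9] [-1.569e+00  1.000e-03 -2.984e+00]
shift cm [1.53 0.2  2.66] rot [-0.002 -0.001 -0.001] t 5.38 F [-0.5  0.3 -1. ] w 23.3 tcp [524.8 105.3 138.9] [-1.569e+00  1.000e-03 -2.984e+00]
shift cm [2.13 0.2  4.16] rot [-0.002 -0.001 -0.001] t 5.38 F [-0.5  0.3 -1. ] w 23.3 tcp [524.8 105.3 138.9] [-1.569e+00  1.000e-03 -2.984e+00]
shift cm [2.53 0.2  5.66] rot [-0.002 -0.001 -0.001] t 5.38 F [-0.5  0.3 -1. ] w 23.3 tcp [524.8 105.3 138.9] [-1.569e+00  1.000e-03 -2.984e+00]
```

Request:
apply_moves --rows '[[[0.8,0.2,1.2],0,1.5],[[1.5,0.2,2.6],0,1.5],[[2.1,0.2,4.2],0,1.5],[[2.5,0.2,5.6],0,1.5],[[2.5,0.2,5.6],0,1.5]]'

```text
time: 6.0
tool_pos: [508.8, 44.9, 137.1]
tcp_rot: [-1.569, 0.0, -2.986]
contact_force: [-0.0, 1.5, 0.6]
grip_width: 23.2
```

Run:
```python
from h import *
for p in [(-1,26),(-2,13),(-1,4),(-1,-3),]: go(slab(*p,92))
cv2.imwrite("pics/sc5.png",vision.capture("scene")[150:350,300:520,::-1].repeat(3,0).repeat(3,1))
cv2.imwrite("pics/w5.png",vision.capture("wrist")[:,:,::-1])
```

```text
shift cm [0.19 0.01 1.34] rot [-0.001 -0.003 -0.   ] t 6.0 F [-0.   1.5  0.6] w 23.2 tcp [508.8  44.9 137.1] [-1.569  0.    -2.986]
shift cm [0.29 0.02 2.64] rot [-0.001 -0.003 -0.   ] t 6.0 F [-0.   1.5  0.6] w 23.2 tcp [508.8  44.9 137.1] [-1.569  0.    -2.986]
shift cm [0.18 0.02 3.54] rot [-0.001 -0.003 -0.   ] t 6.0 F [-0.   1.5  0.6] w 23.2 tcp [508.8  44.9 137.1] [-1.569  0.    -2.986]
shift cm [0.18 0.02 4.24] rot [-0.001 -0.003 -0.   ] t 6.0 F [-0.   1.5  0.6] w 23.2 tcp [508.8  44.9 137.1] [-1.569  0.    -2.986]
```

View pics/sc5.png

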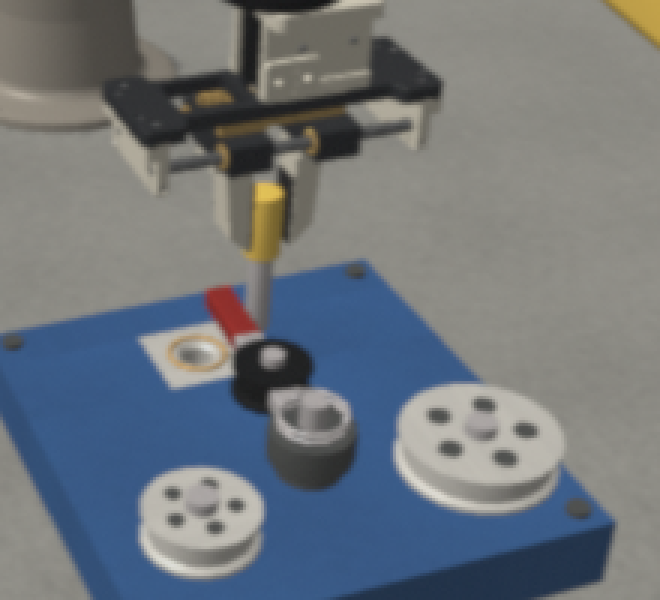

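View pics/w5.png

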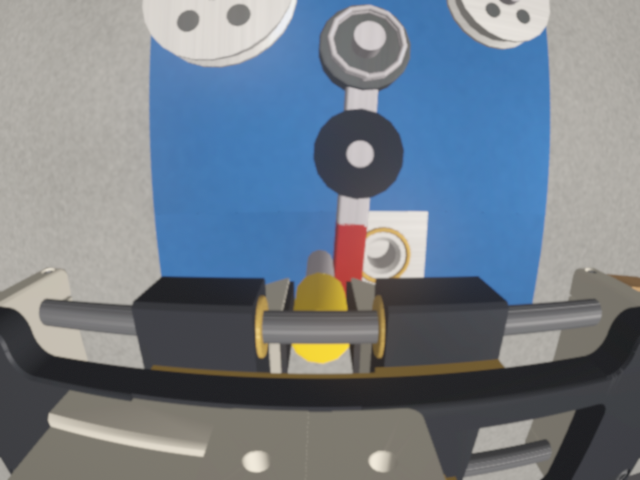

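The shank is pushing the red tab and the arm has swung partway, with the hole still uncovered at wrist (384,253). I keep pushing until the pin is over the hole.

Request:
apply_moves --rows '[[[0.2,0,1.3],0,1.5],[[0.3,0,2.6],0,1.5],[[0.2,0,3.5],0,1.5],[[0.1,0,4],0,1.5],[[0.1,0,4],0,1.5]]'

```text
time: 6.72
tool_pos: [513.9, 6.0, 136.9]
tcp_rot: [-1.57, -0.001, -2.985]
contact_force: [-1.7, 2.9, -0.1]
grip_width: 23.5
```

Run:
```python
from h import *
go(slab(0,0,92))
t=bot.get_obs()['tool_pos']
im=vision.capture("scene");print(proj("scene",t-[0,0,86.5]),proj("scene",HOLE))
cv2.imwrite("pics/sc6.png",cv2.resize(im[200:300,320:440,::-1],None,fx=6,fy=6,interpolation=2))
im=vision.capture("side");print(proj("side",t-[0,0,86.5]),proj("side",HOLE))
cv2.imwrite("pics/sd6.png",cv2.resize(im[240:360,220:360,::-1],None,fx=5,fy=5,interpolation=2))
cv2.imwrite("pics/w6.png",vision.capture("wrist")[:,:,::-1])
```

```text
shift cm [-0.02 -0.01  0.02] rot [-0.001 -0.002  0.001] t 6.72 F [-1.7  2.9 -0.1] w 23.5 tcp [513.9   6.  136.9] [-1.570e+00 -1.000e-03 -2.985e+00]
[366.23774436 265.22888605] [366.06869892 267.58895198]
[286.34913509 302.74948937] [286.35788057 304.82388409]
```

View pics/sc6.png

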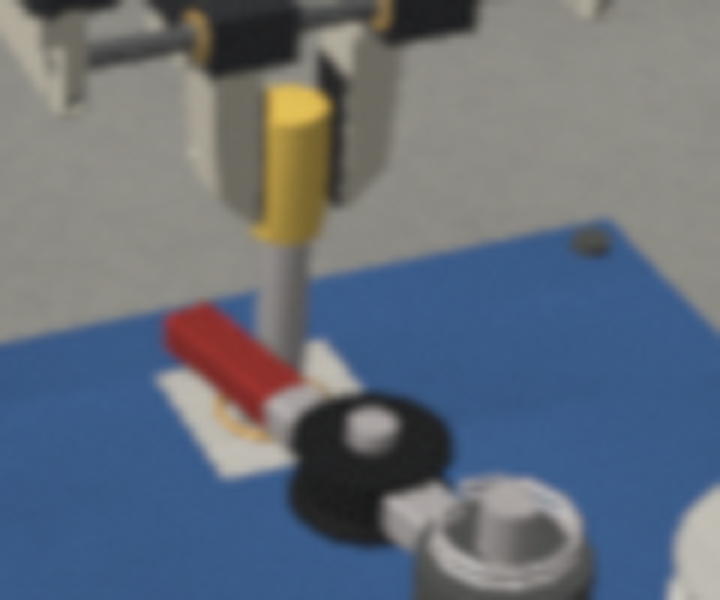

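View pics/sd6.png

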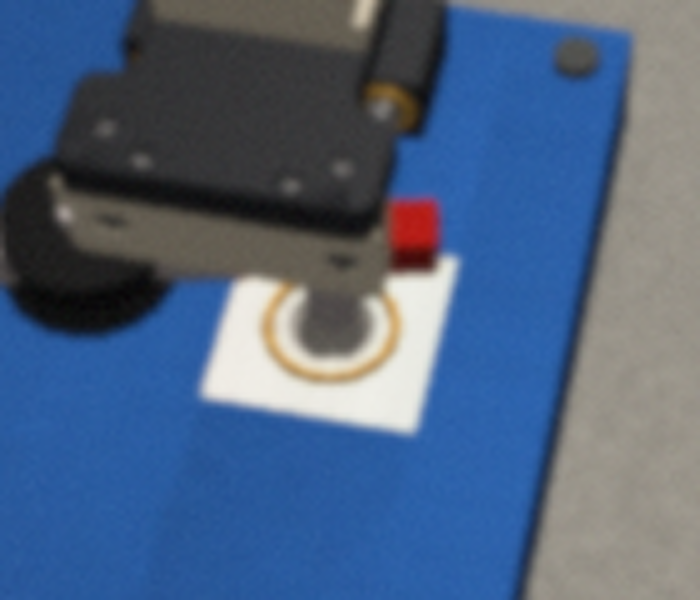

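View pics/w6.png

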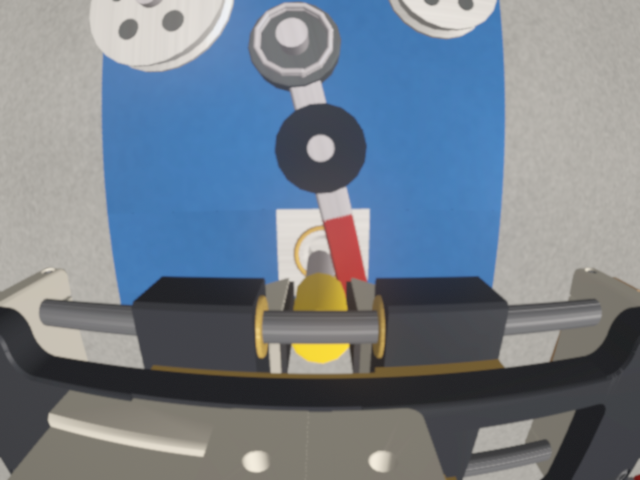

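The arm is past the hole. The shank tip sits inside the brass ring in the side view (crop 333,325, against the ring centre 333,325), and tip and hole agree within about 0.5 mm. I lower it in stages and watch the force.

Request:
apply_moves --rows '[[[0,0.4,0],0,1.5],[[0,0.8,0],0,1.5],[[0,1.2,0],0,1.5],[[0,1.5,0],0,1.5],[[0,1.5,0],0,1.5]]'

```text
time: 7.5
tool_pos: [513.8, 6.4, 121.6]
tcp_rot: [-1.57, -0.0, -2.984]
contact_force: [1.3, 1.3, -3.4]
grip_width: 23.5
```

Request:
apply_moves --rows '[[[0,0.5,0],0,1.5],[[0,1.0,0],0,1.5],[[0,1.5,0],0,1.5],[[0,1.8,0],0,1.5],[[0,1.8,0],0,1.5]]'

```text
time: 8.12
tool_pos: [513.8, 6.3, 103.1]
tcp_rot: [-1.569, -0.001, -2.984]
contact_force: [0.9, 0.2, -3.7]
grip_width: 23.6
```

Request:
apply_moves --rows '[[[0,0.15,0],0,1.5],[[0,0.25,0],0,1.5],[[0,0.25,0],0,1.5]]'

```text
time: 8.5
tool_pos: [514.1, 6.2, 101.4]
tcp_rot: [-1.569, 0.0, -2.984]
contact_force: [-0.6, 0.9, 6.7]
grip_width: 23.5
```

Run:
```python
from h import *
go(slab(0,0,56.5))
im=vision.capture("scene")
cv2.imwrite("pics/sc7.png",cv2.resize(im[200:300,320:440,::-1],None,fx=6,fy=6,interpolation=2))
```

```text
shift cm [ 0.01 -0.01  0.04] rot [-0.002 -0.002 -0.   ] t 8.5 F [-0.6  0.9  6.7] w 23.5 tcp [514.1   6.2 101.4] [-1.569  0.    -2.984]
```

View pics/sc7.png

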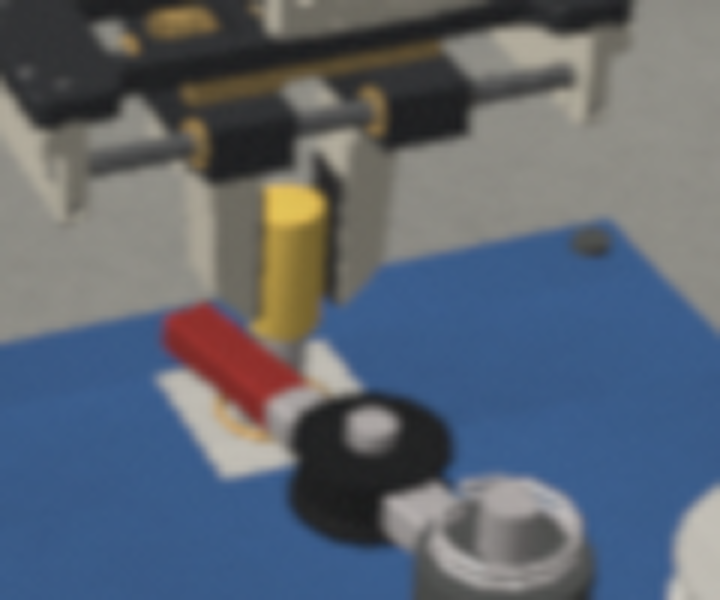

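The pin has bottomed: the vertical force rose to about 7 N and the tip is 30 mm below the mouth. I open the fingers and back off upward.

Request:
apply_moves --rows '[[[0,0,0],0,5],[[0,0,0],0,5],[[0,0,0],0,5],[[0,0,0],0,5]]'

```text
time: 9.05
tool_pos: [514.0, 6.2, 101.3]
tcp_rot: [-1.569, -0.0, -2.984]
contact_force: [-0.2, -0.4, -0.3]
grip_width: 49.8
```

Request:
apply_moves --rows '[[[0,-2,0],0,5],[[0,-5,0],0,5],[[0,-9,0],0,5],[[0,-13,0],0,5],[[0,-14,0],0,5]]'

```text
time: 9.68
tool_pos: [515.1, 6.3, 243.8]
tcp_rot: [-1.568, 0.005, -2.984]
contact_force: [0.1, -0.6, 0.1]
grip_width: 50.0
```

Run:
```python
from h import *
np.set_printoptions(precision=1,suppress=True)
go(slab(0,0,200))
for n,(a,b,c,d) in {"scene":(200,300,320,440),"side":(220,360,180,360)}.items():
    im=vision.capture(n)
    print(n,"pin top if seated",proj(n,HOLE+[0,0,77]))
    cv2.imwrite(f"pics/{n}8.png",cv2.resize(im[a:b,c:d,::-1],None,fx=4,fy=4,interpolation=2))
    cv2.imwrite(f"pics/{n}8f.png",im[:,:,::-1])
```

```text
shift cm [ 0.1 -0.1  0. ] rot [-0. -0. -0.] t 9.68 F [ 0.1 -0.6  0.1] w 50.0 tcp [515.1   6.3 243.8] [-1.6  0.  -3. ]
scene pin top if seated [367.4 233.8]
side pin top if seated [285. 271.]
```

View pics/scene8.png

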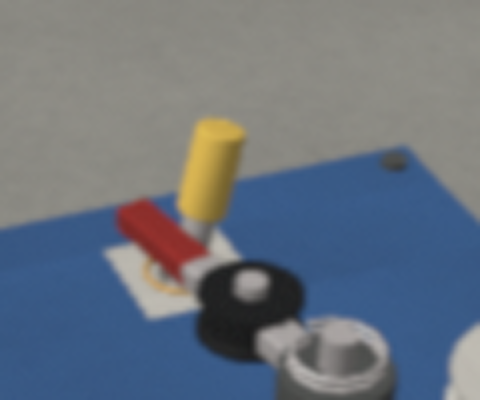

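View pics/side8f.png

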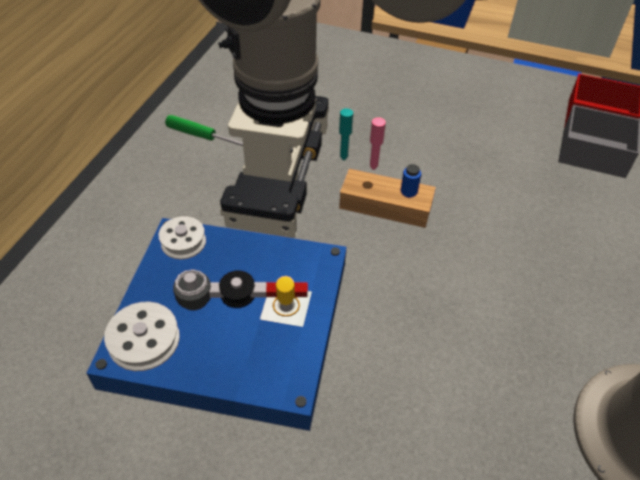

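The arm is held back and the pin stands in the hole, but it leans toward +y under the spring. I measure the lean and depth, and check whether they change over time.

Run:
```python
from h import *
for n,(a,b,c,d) in {"scene":(210,290,330,410),"side":(250,340,240,330)}.items():
    im=vision.capture(n)
    cv2.imwrite(f"pics/{n}9.png",cv2.resize(im[a:b,c:d,::-1],None,fx=7,fy=7,interpolation=2))
c=cam("wrist")
np.set_printoptions(precision=1,suppress=True)
im=vision.capture("wrist"); print("hole",proj("wrist",HOLE,c),"top seated",proj("wrist",HOLE+[0,0,77],c))
cv2.imwrite("pics/w9.png",im[:,:,::-1])
```

```text
hole [320.8 223.6] top seated [321.3 244.4]
```

View pics/scene9.png

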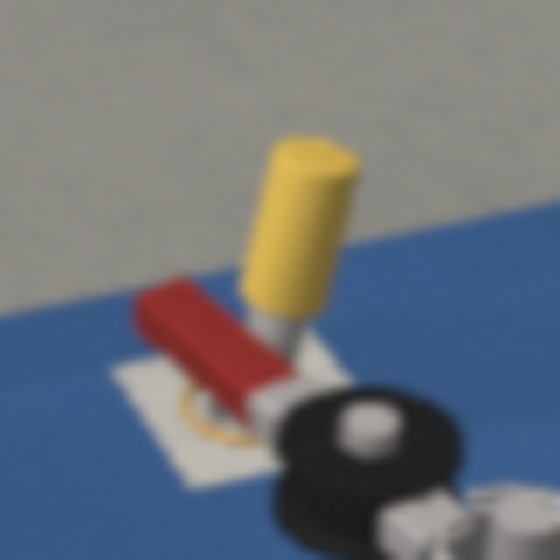

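View pics/side9.png

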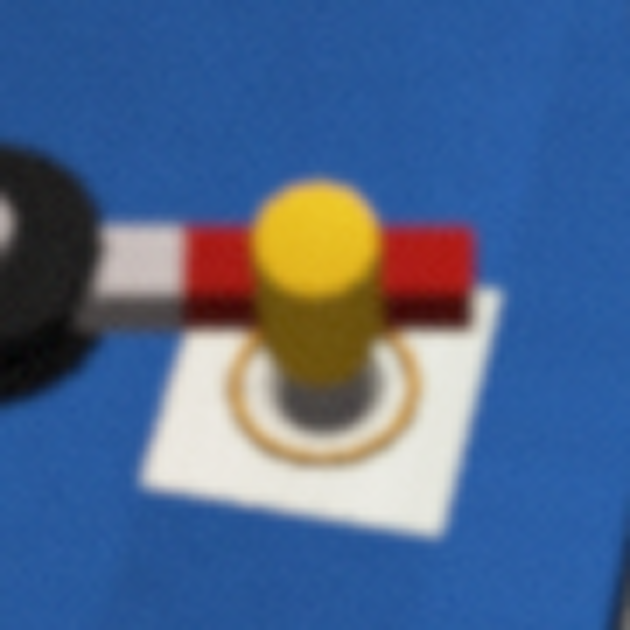

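View pics/w9.png

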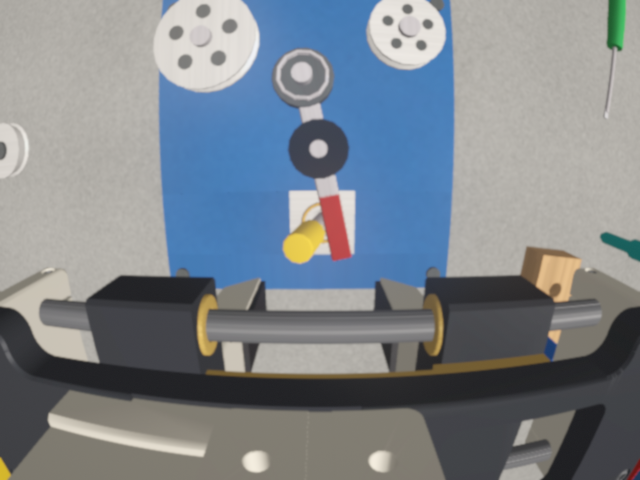

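Run:
```python
from h import *
np.set_printoptions(precision=1,suppress=True)
p=("scene",(330+316/7-.4,210+158/7-.4)); q=("side",(240+317/7-.4,250+238/7-.4))
X,r=tri(p,q); print("top",X,r)
D=X-HOLE; c,s=np.cos(YAW),np.sin(YAW); d=np.array([c*D[0]+s*D[1],-s*D[0]+c*D[1],D[2]]); print("slab",d,"tilt deg",np.degrees(np.arctan2(np.hypot(*d[:2]),d[2]+25)))
```

```text
top [507.1  22.3 119. ] [np.float64(0.5679223084080801), np.float64(0.5679223084081464)]
slab [-4.3 17.4 74. ] tilt deg 10.285407060415448
```

Request:
apply_moves --rows '[[[0,-1,0],0,5],[[0,-1,0],0,5],[[0,-1,0],0,5],[[0,-1,0],0,5],[[0,-1,0],0,5]]'

```text
time: 10.55
tool_pos: [513.2, 6.5, 249.6]
tcp_rot: [-1.57, -0.003, -2.984]
contact_force: [0.3, 0.2, -0.0]
grip_width: 49.8
```

Request:
apply_moves --rows '[[[0,0,0],0,5],[[0,0,0],0,5],[[0,0,0],0,5],[[0,0,0],0,5],[[0,0,0],0,5]]'

```text
time: 11.18
tool_pos: [513.2, 6.5, 249.6]
tcp_rot: [-1.57, -0.003, -2.984]
contact_force: [-0.1, -0.1, -1.0]
grip_width: 49.8
```

Run:
```python
from h import *
L=[]
for n,(a,b,c,d) in {"scene":(210,290,330,410),"side":(250,340,240,330)}.items():
    im=vision.capture(n); L.append(cv2.resize(im[a:b,c:d,::-1],(390,390),interpolation=2))
    old=cv2.imread(f"pics/{n}8f.png")[a:b,c:d,::-1]
    print(n,"mean/max diff since release",np.abs(im[a:b,c:d].astype(int)-old).mean(),np.abs(cv2.GaussianBlur(im[a:b,c:d],(5,5),0).astype(int)-cv2.GaussianBlur(old,(5,5),0)).max())
cv2.imwrite("pics/fin.png",np.hstack(L)); print(bot.get_obs()['time'])
```

```text
scene mean/max diff since release 0.48328125 1
side mean/max diff since release 1.4720987654320987 3
11.275
```

View pics/fin.png

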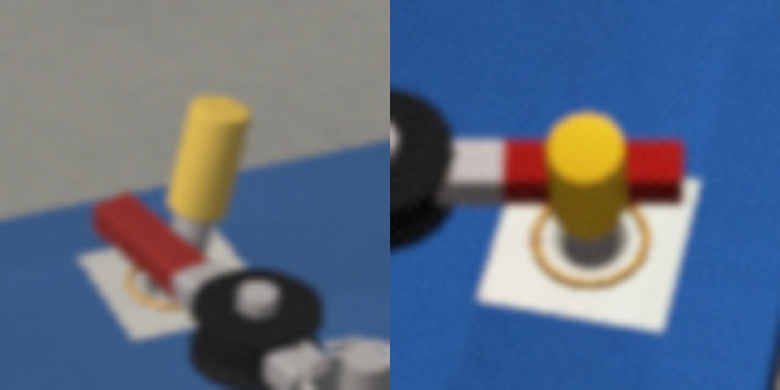

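The pin and arm are unchanged about 1.5 s after release. The lean is the hole's clearance being taken up under the spring load, and the pin is at full depth. Handing in.

```bash
python3 -c "
from plant import order
print(order.close_job())"
```

```text
the job is handed in; nothing more can be done
None
```

The tensioner is locked back: the yellow pin is in the brass-ringed hole and holds the arm with the gripper clear. I took the pin from the rack, pushed the red tab counter-clockwise past the hole with its shank, lowered it in and let go. I handed the job in at about 11.3 s.

**Depth:** lowering stopped with the tip at 30 mm below the mouth and about 7 N on the tool. After release the pin's top measured 74 mm above the slab, against about 76 mm expected for a fully seated pin with this lean.

**Stability:** pictures from just after release and about 1.5 s later show no movement. The drift was still standing in the rack when I last checked, just after release.

**Disagreement:** the pin does not stand upright. It leans about 10° toward +y under the arm's spring. The clearance between the 16 mm shank and the 20 mm hole would allow about 12°, so I left it.

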